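Nudge the finds tray home into the recording stop

ROBOT

A 6-joint arm with a two-finger parallel gripper is mounted at the origin on the work surface. World frame = base frame: x ahead of the robot, y to its left, z up, the work surface at z = 0. Lengths are in mm, angles in rad, forces in N, time in s.
With the tool pointing down it reaches from about 300 to 775 mm from the base axis. Payload 14.6 kg.
Tool frame: the origin (TCP) lies midway between the tips of the shut fingers; the grasp point (between the pads) lies 19 mm behind it; z points along the fingers, y is the line along which they close (so a half turn about z gives the same grasp; the last joint's range is limited). The gripper opens to 94 mm and grips with 3 to 60 N. Pads are 16 mm wide; open, the fingers measure 119 mm over their backs; the gripper's body (75 mm by 177 mm) begins 78 mm behind the grasp point.
Start: joints at [-1.214, 0.3, 1.521, -0, 1.321, -0.067], TCP at [226.167, -501.336, 184.746] pointing down, gripper open.
Joint ranges: [-3.03, 3.03], [-0.79, 2.21], [0.23, 2.52], [-1.04, 4.18], [0, 3.07], [-2.55, 2.55]. Speed limits (rad/s): [2.22, 2.22, 2.57, 3.14, 3.14, 3.14].

INTERFACE

Orientations are given as [roll, pitch, yaw] about the fixed x, y, z axes, in that order (R = Rz(yaw) Ry(pitch) Rx(roll)).
In Python, from cell import manip, camera gives the robot as it stands.
- The arm moves only by the tool move_arm, never from a script. Its arguments are lists of equal length, an entry for each row: "dp": the shift along the world's x, y, z in mm, a list of three; "rotation": the turn, a rotation vector about the world's x, y, z in rad, a list of three; "hand": the opening, from 0 (shut) to 1 (fully open). A call has 1 to 10 rows; each row shifts and turns the commanded pose from where the row before left it; what a row does not reach is not made up. A row lasts 1/8 s, in which the tool goes at most 62.5 mm and 10.7 degrees, less where a joint would pass 70% of its speed; a pose out of reach is approached as far as the arm can. A call with a gripper value outside its range is refused whole. The fingers move at their own pace and stop on an object; "newtons" is the grip in N (left out, the last holds). Time passes only in rows, so rows that do not move let the fingers close. It gives the time, the measured TCP pose, the force, the opening and the grip force at its end, in the units of the state.
- manip.read_state(): the state, without advancing time (a new reading comes with each control period).
- camera(name): name is "scene" or "side" or "wrist"; returns a dict with "image" (420x560x3 uint8, red, green, blue), "fx", "fy", "cx", "cy" (pixels), "k1" (the pictures are not rectified: a ray, as slopes to the right and down, at radius r is drawn at 1 + k1 r^2 times it, then the intrinsics apply), "R" (3x3) and "t" (3): a world point X has camera coordinates R X + t; the wrist camera has in their place "mount" (4x4, takes a point from camera to tool coordinates, whose origin is the TCP and whose axes are the flange's). Camera axes: x right, y down, z forward; pixel columns grow to the right and rows downward; lengths in mm; the calibration is good to about 2 mm. A picture is of the moment at which its call begins: read the wrist's pose just before it. There is no depth.
- manip.sign_off(): hands the job in; it is judged then, once.
The state is a dict: "clock": time; "joints": joint angles; "qd": joint speeds; "effort": joint torques, N m; "eef_pos": TCP position; "eef_rot": TCP orientation; "wrist_force": force on the tool from outside, world axes, zero at the start; "moment": the same for the moment, N m; "finger_gap": finger opening in mm; "finger_force": force on a finger pad.
Only numpy, scipy, OpenCV 4.12 (cv2) and the standard library are available. Lean on these libraries where they do the work, as an engineer would, in place of code of your own. Each camera call takes 0.05 s, during which the arm holds its last target. There are 200 camera calls.

TASK

Push the blue tray with the mended bowl in it along the bench, with the fingers only, until it sits snugly in the corner of the black L-shaped stop: its far side flat against the long back bar and its left side flat against the short side bar. Push slowly and gently, keep the tray on the bench (no lifting or tipping), do not touch the bowl, and leave the jug, jar, goblet and brush where they are. Finish with the hand clear of everything.

Things in the scene. Friction and masses are not known exactly. Their poses are not given: they have to be found in the camera images.
- tray: Blue open-topped plastic tray with grey foam liner, loose, 0.4 to 0.65 kg; takes 4 to 11 N to slide. 120 mm along its x, 160 mm along its y, 40 mm high, vertical walls 5 mm thick. Origin: centre of its underside, z up. Its +x (far) side belongs against the back bar, its +y (left) side against the side bar. Starts 20 mm or more from both, turned up to 0.35 rad relative to the stop.
- tray_far_left (a point): Corner of the tray's underside at its own +x, +y: belongs in the stop's inner corner.
- tray_far_right (a point): Corner of the tray's underside at its own +x, -y: belongs against the back bar.
- tray_near_left (a point): Corner of the tray's underside at its own -x, +y: belongs against the side bar.
- bowl: Terracotta bowl with a plaster fill, 80 mm across the rim, 50 mm high, 0.15 kg, standing loose on the tray's liner 11 mm above the bench (rim 61 mm above the bench), within 12 mm of the tray's centre at the start. Origin: centre of its foot, z up. Not to be touched.
- stop: Black steel L-shaped stop, fixed; bars 20 mm wide, 30 mm high. Origin: its inner corner at bench height. The back bar's inner face is the stop's plane x = 0 and runs 400 mm from the corner along -y; the side bar's inner face is y = 0 and runs 150 mm along -x. Seated, the tray's centre is at x = -60, y = -80 mm here, at the same yaw. Flat yellow lines mark its place.
- jug: Amber glazed jug, 110 mm high, 72 mm across, small handle on its +y side, loose. Origin: centre of its foot. Leave alone. Jug, jar and goblet stand clear of the tray's path: two to the left of the stop and one far to the right.
- jar: White lidded jar, 56 mm across, 75 mm high, loose. Origin: centre of its foot. Leave alone.
- goblet: Yellow glazed goblet, 66 mm across at the rim, 80 mm high, loose. Origin: centre of its foot. Leave alone.
- brush: Brush 170 mm long lying roughly along x on the bench's right side, nearer the robot, loose. Leave alone.
Not all that is in view belongs to the job. Several things look just like the tray: the one meant starts farthest to the robot's left.

How it is judged (in metres and radians):
At the end, for the whole second after the job is handed in: The tray lies flat and at rest on the bench, its two far corners within 5 mm of the back bar and its two left corners within 5 mm of the side bar; the bowl stands upright in the tray (x of tray_far_left in the frame of stop between -0.005 and 0.004 m and x of tray_far_right in the frame of stop above -0.005 m and y of tray_far_left in the frame of stop between -0.005 and 0.004 m and y of tray_near_left in the frame of stop above -0.005 m and height (world z) of tray below 0.004 m and angle between tray's own z axis and vertical below 0.05 rad and linear speed of tray below 0.01 m/s and horizontal distance between bowl and tray below 0.06 m and height (world z) of bowl below 0.02 m and angle between bowl's own z axis and vertical below 0.1 rad); the robot touches nothing.
It fails at once if the tray is lifted or tipped (more than 10 mm off the bench, or tilted more than 0.1 rad) (height (world z) of tray above 0.01 m or angle between tray's own z axis and vertical above 0.1 rad).
It fails at once if the robot touches the bowl (contact force between any of the fingers, the arm and bowl above 0.3 N).
It fails at once if the bowl tips over (more than 0.35 rad) (angle between bowl's own z axis and vertical above 0.35 rad).
It fails at once if the tray is shoved roughly (faster than 0.4 m/s, or pressed on the stop with more than 60 N) (linear speed of tray above 0.4 m/s or contact force between tray and stop above 60 N).
It fails at once if the jug, jar, goblet or brush is disturbed (moved more than 15 mm) (distance of any of jug, jar, goblet, brush from where it was at the start of the episode above 0.015 m).
It also fails if it takes over 53 s, if anything falls off the work surface, if the arm or the gripper's body presses on something with over 40 N, if the wrist force passes 120 N, or if a joint passes its speed limit or range.

## Working session

There is one attempt and no reset: what is moved stays moved. The work goes in short steps, Python scripts to look and compute and a tool call to move; the robot and the scene stay as the last step left them, time stands still between calls to the robot, and variables do not carry over. Pictures are saved under pics/ and viewed, at most 10 in all, crops included, and the job is handed in when it is done.

Besides the shell and the picture viewer there is one more tool, called as name(argument=value, ...), one argument or row to a line, values as JSON. move_arm: Moves the arm, as the interface text tells. Its arguments: {"type":"object","properties":{"dp":{"type":"array","items":{"type":"array","items":{"type":"number"}}},"rotation":{"type":"array","items":{"type":"array","items":{"type":"number"}}},"hand":{"type":"array","items":{"type":"number"}},"newtons":{"type":"number"}},"required":["dp","rotation","hand"]}

```bash
mkdir -p pics
cat > h.py <<'E'
import numpy as np, cv2
from cell import manip, camera
def shot(n,f=None):
    c=camera(n)
    if f: cv2.imwrite('pics/'+f,cv2.cvtColor(c['image'],cv2.COLOR_RGB2BGR))
    return c
def ray(c,uv):
    uv=np.atleast_2d(np.array(uv,float))
    K=np.array([[c['fx'],0,c['cx']],[0,c['fy'],c['cy']],[0,0,1]])
    p=cv2.undistortPoints(uv.reshape(-1,1,2),K,np.array([c['k1'],0,0,0,0.])).reshape(-1,2) if 0 else None
    d=np.c_[(uv[:,0]-c['cx'])/c['fx'],(uv[:,1]-c['cy'])/c['fy']]; q=d.copy()
    for _ in range(30): q=d/(1+c['k1']*(q**2).sum(1,keepdims=True))
    return np.c_[q,np.ones(len(q))]
def onplane(c,uv,z):
    R,t=np.array(c['R']),np.array(c['t']).ravel()
    o=-R.T@t; d=ray(c,uv)@R
    s=(z-o[2])/d[:,2]
    return o+s[:,None]*d
E
python3 - <<'E'
from h import *
for n in('scene','side'):
    c=shot(n,n+'0.png'); R=np.array(c['R']);print(n,-R.T@np.array(c['t']).ravel(),R[2],c['k1'],c['fx'])
s=manip.read_state();print(s['clock'],s['eef_pos'],s['eef_rot'],s['finger_gap'],s['wrist_force'])
E
```

```text
scene [1416.28122376 -580.89459767  892.54320077] [-0.69190224  0.37390126 -0.61763187] -0.11682881658118044 538.1400226887755
side [-131.11353379 -932.41825515 1257.13272582] [ 0.38525474  0.52138812 -0.76140213] 0.02176670665037191 507.2011753917021
0.1 [ 226.07491963 -501.09832401  184.2182687 ] [-3.14051223e+00 -5.66025169e-05  4.23812942e-01] 93.90193065675125 [ 0.58423519 -0.58178066 -0.00435693]
```

View pics/scene0.png

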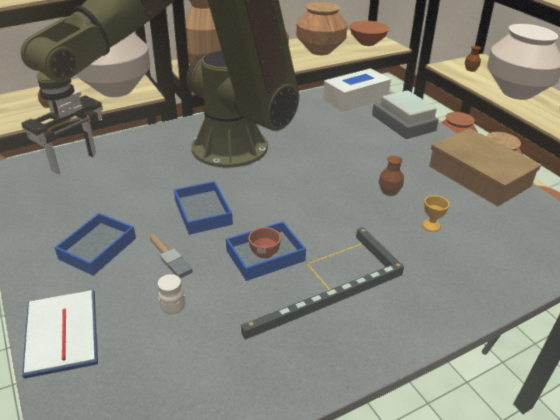

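View pics/side0.png

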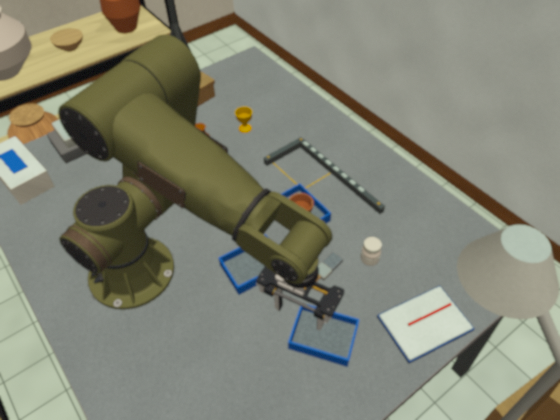

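The scene picture shows the tray with the bowl at about (265,250). The stop's corner is at about (400,268), with the back bar running to (247,330) and the side bar to (362,232). The side view of the tray is partly hidden by the arm, so I'll take a closer crop of the scene view.

Run:
```python
from h import *
im=cv2.imread('pics/scene0.png')[215:340,215:415]
cv2.imwrite('pics/crop0.png',cv2.resize(im,None,fx=4,fy=4,interpolation=cv2.INTER_CUBIC))
```

```text
(no output)
```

View pics/crop0.png

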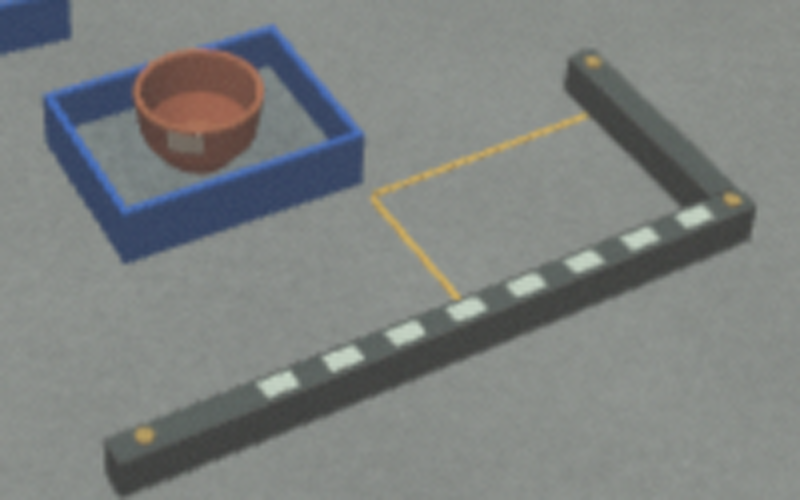

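Run:
```python
from h import *
c=shot('scene')
P=lambda l,z: onplane(c,(np.array(l)+.5)/4-.5+215,z)[:,:2]
T=P([(363,137),(124,212),(44,95),(277,26)],40); Tb=P([(362,183),(125,263)],0)
print('rim FL FR NR NL',T.round(1).tolist(),'bot FL FR',Tb.round(1).tolist())
print('sides',[np.linalg.norm(T[i]-T[(i+1)%4]).round(1) for i in range(4)])
ctr=T.mean(0); x=T[0]+T[1]-T[2]-T[3]; print('tray ctr',ctr,'yaw',np.arctan2(x[1],x[0]), [np.arctan2(*(a[::-1])) for a in (T[0]-T[3],T[1]-T[2])],[np.arctan2(-a[0],a[1]) for a in (T[0]-T[1],T[3]-T[2],Tb[0]-Tb[1])])
S=P([(145,435),(733,200),(593,62),(106,441),(711,196),(568,66)],30); print('screws, edge',S.round(1).tolist())
Y=P([(373,197),(587,116),(458,297)],0); print('yellow',Y.round(1).tolist())
for a,b in((S[0],S[1]),(S[3],S[4]),(Y[0],Y[1])):
  d=b-a; print(np.linalg.norm(d),'yaw',np.arctan2(-d[0],d[1]))
for a,b in((S[2],S[1]),(S[5],S[4]),(Y[0],Y[2])):
  d=b-a; print(np.linalg.norm(d),'yaw',np.arctan2(d[1],d[0]))
b=P([(134,90),(265,98),(200,50)],61);print('bowl rim',b.tolist())
```

```text
rim FL FR NR NL [[588.8, -56.1], [583.1, -212.2], [465.8, -211.4], [470.2, -50.9]] bot FL FR [[586.9, -53.6], [583.9, -213.1]]
sides [np.float64(156.2), np.float64(117.3), np.float64(160.5), np.float64(118.7)]
tray ctr [ 526.98395023 -132.65801607] yaw -0.025261680959979473 [np.float64(-0.04335234191815269), np.float64(-0.006957745768621764)] [np.float64(-0.03665043133233588), np.float64(-0.027728917802050647), np.float64(-0.01870462480980979)]
screws, edge [[732.7, -270.8], [728.8, 117.5], [583.2, 117.7], [727.1, -290.7], [719.9, 107.9], [579.3, 101.0]]
yellow [[601.0, -54.0], [597.8, 106.8], [697.4, -53.2]]
388.3864969692869 yaw 0.00988663905938674
398.73865221784604 yaw 0.018126361351906442
160.84962060814954 yaw 0.019400366121600995
145.60797674797624 yaw -0.0008642699351375418
140.80697064465144 yaw 0.049029578143581054
96.44466614596878 yaw 0.00836946740950489
bowl rim [[509.406698093551, -170.34029059292675], [551.7236949959794, -103.57628632729711], [493.10996677451783, -117.65886751016251]]
```

Run:
```python
from h import *
c=shot('scene')
print(onplane(c,[(391,188),(431,226),(172,304),(178,270),(190,269),(152,237),(198,232)],0).round(0).tolist())
```

```text
[[430.0, 330.0, 0.0], [624.0, 318.0, 0.0], [577.0, -394.0, 0.0], [478.0, -344.0, 0.0], [488.0, -317.0, 0.0], [330.0, -362.0, 0.0], [365.0, -248.0, 0.0]]
```

move_arm(
  dp=[
    [22,37,0],
    [22,37,0],
    [22,37,0],
    [22,37,0],
    [22,37,0],
    [22,37,0],
    [22,37,0],
    [22,37,0],
    [22,37,0],
    [22,37,0],
  ],
  rotation=[
    [0,0,-0.103],
    [0,0,-0.103],
    [0,0,-0.103],
    [0,0,-0.102],
    [0,0,0],
    [0,0,0],
    [0,0,0],
    [0,0,0],
    [0,0,0],
    [0,0,0],
  ],
  hand=[1,1,1,1,1,1,1,1,1,1],
)

```text
clock: 1.45
eef_pos: [446.7, -130.0, 184.8]
eef_rot: [3.142, -0.0, 0.013]
wrist_force: [0.0, -1.0, 0.2]
finger_gap: 93.9
finger_force: 0.0
```

move_arm(
  dp=[
    [-4,-2,-25],
    [0,0,-30],
    [0,0,-35],
    [0,0,-35],
    [0,0,-25],
    [0,0,-15],
    [0,0,-8],
    [0,0,0],
  ],
  rotation=[
    [0,0,0],
    [0,0,0],
    [0,0,0],
    [0,0,0],
    [0,0,0],
    [0,0,0],
    [0,0,0],
    [0,0,0],
  ],
  hand=[1,1,1,1,1,1,1,1],
)

```text
clock: 2.45
eef_pos: [442.3, -133.4, 11.9]
eef_rot: [3.142, -0.0, 0.013]
wrist_force: [-0.4, 0.1, 0.0]
finger_gap: 93.9
finger_force: 0.0
```

Run:
```python
from h import *
c=shot('scene','scene1.png')
im=cv2.imread('pics/scene1.png')[165:345,195:415]
cv2.imwrite('pics/crop1.png',cv2.resize(im,None,fx=3,fy=3,interpolation=cv2.INTER_CUBIC))
s=manip.read_state();print(s['eef_pos'],s['wrist_force'])
```

```text
[ 442.49640621 -133.4553937    12.2601062 ] [ 0.03250996 -0.47356322 -0.17149148]
```

View pics/crop1.png

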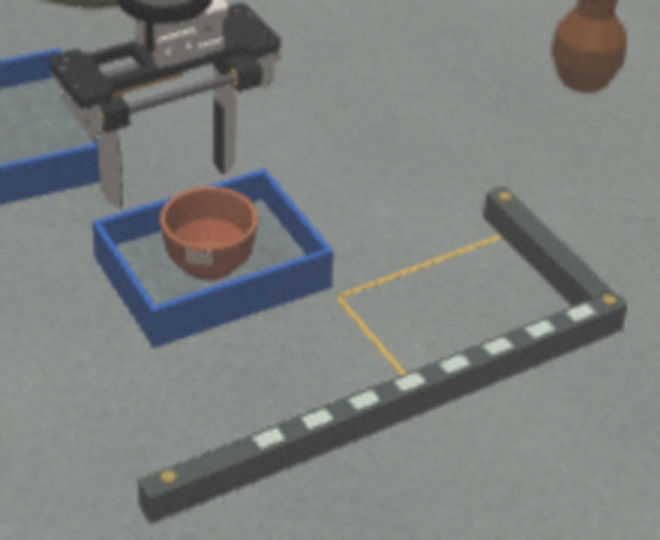

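Both fingers stand behind the near wall, at crop (112,190) and (226,160), clear of the bowl and the neighbouring tray. I'll push +x now.

move_arm(
  dp=[
    [5,0,0],
    [5,0,0],
    [5,0,0],
    [5,0,0],
    [6,0,0],
    [7,0,0],
    [7,0,0],
    [7,0,0],
    [7,0,0],
    [7,0,0],
  ],
  rotation=[
    [0,0,0],
    [0,0,0],
    [0,0,0],
    [0,0,0],
    [0,0,0],
    [0,0,0],
    [0,0,0],
    [0,0,0],
    [0,0,0],
    [0,0,0],
  ],
  hand=[1,1,1,1,1,1,1,1,1,1],
)

```text
clock: 3.75
eef_pos: [502.4, -133.2, 11.8]
eef_rot: [-3.141, 0.003, 0.013]
wrist_force: [-11.2, -0.0, 9.4]
finger_gap: 93.6
finger_force: 5.5
```

move_arm(
  dp=[
    [7,0,0],
    [7,0,0],
    [7,0,0],
    [7,0,0],
    [7,0,0],
    [7,0,0],
    [7,0,0],
    [7,0,0],
    [5,0,0],
    [5,0,0],
  ],
  rotation=[
    [0,0,0],
    [0,0,0],
    [0,0,0],
    [0,0,0],
    [0,0,0],
    [0,0,0],
    [0,0,0],
    [0,0,0],
    [0,0,0],
    [0,0,0],
  ],
  hand=[1,1,1,1,1,1,1,1,1,1],
)

```text
clock: 5.0
eef_pos: [568.4, -133.3, 11.9]
eef_rot: [-3.141, 0.003, 0.013]
wrist_force: [-10.3, -0.2, 8.8]
finger_gap: 94.0
finger_force: 5.2
```

Run:
```python
from h import *
c=shot('scene','scene2.png')
im=cv2.imread('pics/scene2.png')[165:345,195:415]
cv2.imwrite('pics/crop2.png',cv2.resize(im,None,fx=3,fy=3,interpolation=cv2.INTER_CUBIC))
s=manip.read_state();print(s['eef_pos'],s['wrist_force'],s['moment'])
```

```text
[ 569.06233378 -133.29821916   11.85241896] [-5.98244588 -0.21859282  4.16934839] [-0.03104397  1.09639301  0.01189808]
```

View pics/crop2.png

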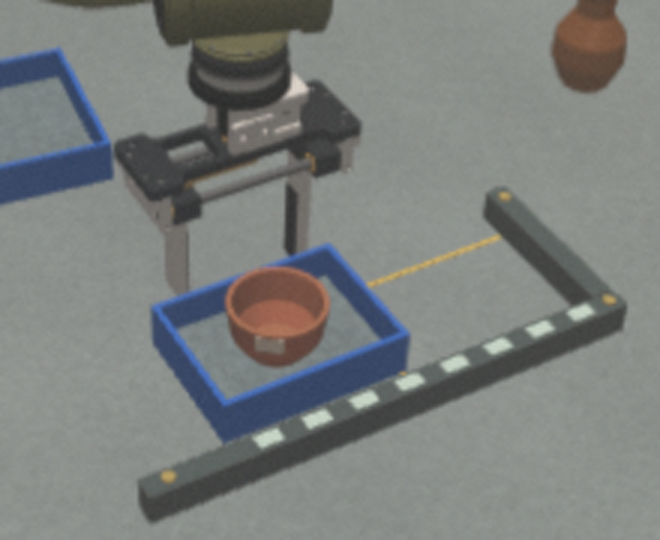

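The tray is moving straight, with its far rim at crop (222,402)–(408,335). About 20 mm remains to the back bar.

move_arm(
  dp=[
    [3,0,0],
    [3,0,0],
    [3,0,0],
    [3,0,0],
    [3,0,0],
    [2,0,0],
    [0,0,0],
  ],
  rotation=[
    [0,0,0],
    [0,0,0],
    [0,0,0],
    [0,0,0],
    [0,0,0],
    [0,0,0],
    [0,0,0],
  ],
  hand=[1,1,1,1,1,1,1],
)

```text
clock: 5.92
eef_pos: [585.6, -133.3, 11.8]
eef_rot: [-3.141, 0.002, 0.013]
wrist_force: [-7.3, -0.0, 5.3]
finger_gap: 93.8
finger_force: 3.7
```

move_arm(
  dp=[
    [1.5,0,0],
    [1.5,0,0],
  ],
  rotation=[
    [0,0,0],
    [0,0,0],
  ],
  hand=[1,1],
)

```text
clock: 6.18
eef_pos: [588.3, -133.3, 11.8]
eef_rot: [-3.141, 0.003, 0.013]
wrist_force: [-9.3, -0.1, 7.3]
finger_gap: 94.0
finger_force: 4.8
```

move_arm(
  dp=[
    [1,0,0],
    [1,0,0],
    [1,0,0],
  ],
  rotation=[
    [0,0,0],
    [0,0,0],
    [0,0,0],
  ],
  hand=[1,1,1],
)

```text
clock: 6.55
eef_pos: [591.4, -133.3, 11.8]
eef_rot: [-3.141, 0.003, 0.013]
wrist_force: [-8.8, 1.1, 7.1]
finger_gap: 94.1
finger_force: 4.8
```

move_arm(
  dp=[
    [1,0,0],
    [0.5,0,0],
    [0.5,0,0],
  ],
  rotation=[
    [0,0,0],
    [0,0,0],
    [0,0,0],
  ],
  hand=[1,1,1],
)

```text
clock: 6.92
eef_pos: [592.3, -133.3, 11.8]
eef_rot: [-3.141, 0.005, 0.013]
wrist_force: [-19.6, -0.3, 14.2]
finger_gap: 93.9
finger_force: 10.0
```

move_arm(
  dp=[
    [-3,0,0],
    [-12,0,0],
    [-5,0,10],
    [0,0,30],
    [0,0,40],
    [0,0,40],
  ],
  rotation=[
    [0,0,0],
    [0,0,0],
    [0,0,0],
    [0,0,0],
    [0,0,0],
    [0,0,0],
  ],
  hand=[1,1,1,1,1,1],
)

```text
clock: 7.68
eef_pos: [574.0, -133.3, 133.8]
eef_rot: [3.141, -0.001, 0.013]
wrist_force: [1.8, 0.3, 0.4]
finger_gap: 93.9
finger_force: 0.0
```

Run:
```python
from h import *
c=shot('scene','scene3.png')
im=cv2.imread('pics/scene3.png')[165:345,195:415]
cv2.imwrite('pics/crop3.png',cv2.resize(im,None,fx=3,fy=3,interpolation=cv2.INTER_CUBIC))
s=manip.read_state();print(s['eef_pos'],s['joints'])
```

```text
[ 575.99045678 -133.85974071  139.56241826] [-2.90326659e-01  4.24508620e-01  1.45966642e+00  1.02293853e-04
  1.24920993e+00  1.26762595e+00]
```

View pics/crop3.png

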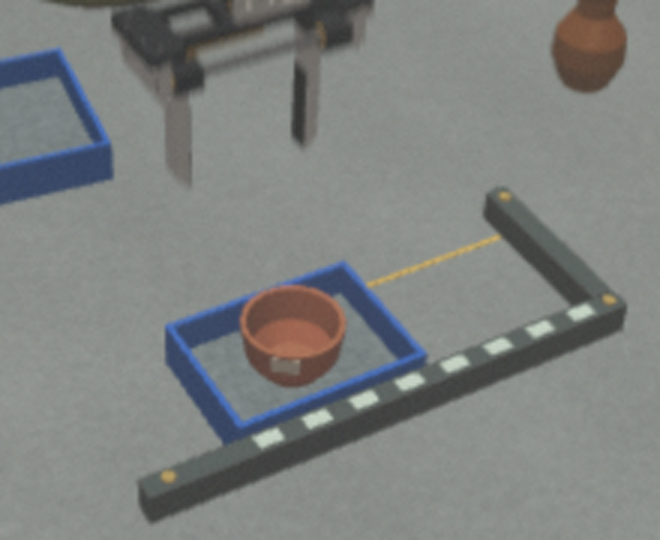

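The tray lies flat along the back bar, with its far rim at crop (237,427)–(425,355). Next I'll go round to its right side.

move_arm(
  dp=[
    [8,-12,0],
    [8,-12,0],
    [9,-12,0],
    [9,-12,0],
    [9,-12,0],
    [9,-12,0],
    [9,-12,0],
    [8,-12,0],
    [8,-12,0],
    [8,-12,0],
  ],
  rotation=[
    [0,0,0.157],
    [0,0,0.157],
    [0,0,0.157],
    [0,0,0.157],
    [0,0,0.157],
    [0,0,0.157],
    [0,0,0.157],
    [0,0,0.157],
    [0,0,0.157],
    [0,0,0.158],
  ],
  hand=[0.65,0.65,0.65,0.65,0.65,0.65,0.65,0.65,0.65,0.65],
)

```text
clock: 8.98
eef_pos: [659.3, -253.8, 132.4]
eef_rot: [3.141, 0.0, 1.589]
wrist_force: [-1.2, 0.2, 0.8]
finger_gap: 61.1
finger_force: 0.0
```

move_arm(
  dp=[
    [0,10,0],
    [0,0,0],
  ],
  rotation=[
    [0,0,0],
    [0,0,0],
  ],
  hand=[0.65,0.65],
)

```text
clock: 9.22
eef_pos: [659.1, -242.0, 132.0]
eef_rot: [3.141, -0.0, 1.581]
wrist_force: [0.3, -0.5, -0.5]
finger_gap: 60.9
finger_force: 0.0
```

move_arm(
  dp=[
    [0,0,-20],
    [0,0,-30],
    [0,0,-30],
    [0,0,-20],
    [0,0,-12],
    [0,0,-8],
    [0,3,0],
    [0,4,0],
    [0,4,0],
    [0,4,0],
  ],
  rotation=[
    [0,0,0],
    [0,0,0],
    [0,0,0],
    [0,0,0],
    [0,0,0],
    [0,0,0],
    [0,0,0],
    [0,0,0],
    [0,0,0],
    [0,0,0],
  ],
  hand=[0.65,0.65,0.65,0.65,0.65,0.65,0.65,0.65,0.65,0.65],
)

```text
clock: 10.48
eef_pos: [659.3, -228.0, 12.1]
eef_rot: [3.141, 0.0, 1.584]
wrist_force: [-0.8, 0.0, 0.5]
finger_gap: 60.9
finger_force: 0.0
```

move_arm(
  dp=[
    [0,4,0],
    [0,4,0],
    [0,5,0],
    [0,6,0],
    [0,6,0],
    [0,6,0],
    [0,6,0],
    [0,6,0],
    [0,6,0],
    [0,6,0],
  ],
  rotation=[
    [0,0,0],
    [0,0,0],
    [0,0,0],
    [0,0,0],
    [0,0,0],
    [0,0,0],
    [0,0,0],
    [0,0,0],
    [0,0,0],
    [0,0,0],
  ],
  hand=[0.65,0.65,0.65,0.65,0.65,0.65,0.65,0.65,0.65,0.65],
)

```text
clock: 11.72
eef_pos: [658.7, -174.1, 11.8]
eef_rot: [-3.141, 0.001, 1.583]
wrist_force: [-4.5, -7.9, 1.5]
finger_gap: 61.1
finger_force: 4.1
```

move_arm(
  dp=[
    [0,7,0],
    [0,7,0],
    [0,7,0],
    [0,7,0],
    [0,7,0],
    [0,7,0],
    [0,7,0],
    [0,7,0],
    [0,7,0],
    [0,7,0],
  ],
  rotation=[
    [0,0,0],
    [0,0,0],
    [0,0,0],
    [0,0,0],
    [0,0,0],
    [0,0,0],
    [0,0,0],
    [0,0,0],
    [0,0,0],
    [0,0,0],
  ],
  hand=[0.65,0.65,0.65,0.65,0.65,0.65,0.65,0.65,0.65,0.65],
)

```text
clock: 12.98
eef_pos: [658.0, -105.0, 11.8]
eef_rot: [-3.139, 0.002, 1.583]
wrist_force: [-7.8, -14.6, 4.4]
finger_gap: 61.1
finger_force: 6.7
```

move_arm(
  dp=[
    [0,5,0],
    [0,5,0],
    [0,5,0],
    [0,4,0],
    [0,4,0],
    [0,4,0],
    [0,4,0],
  ],
  rotation=[
    [0,0,0],
    [0,0,0],
    [0,0,0],
    [0,0,0],
    [0,0,0],
    [0,0,0],
    [0,0,0],
  ],
  hand=[0.65,0.65,0.65,0.65,0.65,0.65,0.65],
)

```text
clock: 13.85
eef_pos: [657.8, -74.5, 11.8]
eef_rot: [-3.138, 0.003, 1.583]
wrist_force: [-10.9, -16.0, 5.1]
finger_gap: 61.2
finger_force: 7.9
```

move_arm(
  dp=[
    [0,2,0],
    [0,2,0],
    [0,2,0],
    [0,2,0],
    [0,1,0],
  ],
  rotation=[
    [0,0,0],
    [0,0,0],
    [0,0,0],
    [0,0,0],
    [0,0,0],
  ],
  hand=[0.65,0.65,0.65,0.65,0.65],
)

```text
clock: 14.48
eef_pos: [657.8, -65.5, 11.8]
eef_rot: [-3.138, 0.003, 1.583]
wrist_force: [-10.9, -15.5, 5.5]
finger_gap: 60.7
finger_force: 7.9
```

move_arm(
  dp=[
    [0,1,0],
    [0,1,0],
    [0,1,0],
  ],
  rotation=[
    [0,0,0],
    [0,0,0],
    [0,0,0],
  ],
  hand=[0.65,0.65,0.65],
)

```text
clock: 14.85
eef_pos: [657.8, -63.5, 11.8]
eef_rot: [-3.138, 0.004, 1.583]
wrist_force: [-12.2, -23.9, 4.9]
finger_gap: 61.1
finger_force: 12.2
```

move_arm(
  dp=[
    [0,0.4,0],
    [0,0,0],
  ],
  rotation=[
    [0,0,0],
    [0,0,0],
  ],
  hand=[0.65,0.65],
)

```text
clock: 15.1
eef_pos: [657.8, -63.5, 11.8]
eef_rot: [-3.138, 0.004, 1.582]
wrist_force: [-10.7, -23.0, 4.9]
finger_gap: 61.3
finger_force: 11.6
```

move_arm(
  dp=[
    [0,-2,0],
    [0,-8,0],
    [0,-15,0],
    [0,-10,20],
    [0,-10,40],
    [0,-10,50],
    [-10,-40,30],
    [-20,-50,20],
    [0,-50,0],
    [0,0,0],
  ],
  rotation=[
    [0,0,0],
    [0,0,0],
    [0,0,0],
    [0,0,0],
    [0,0,0],
    [0,0,0],
    [0,0,0],
    [0,0,0],
    [0,0,0],
    [0,0,0],
  ],
  hand=[0.65,0.65,0.65,0.65,0.65,0.65,0.65,0.65,0.65,0.65],
)

```text
clock: 16.35
eef_pos: [628.4, -258.6, 173.2]
eef_rot: [3.14, 0.001, 1.58]
wrist_force: [0.7, 0.3, 0.5]
finger_gap: 60.9
finger_force: 0.0
```

Run:
```python
from h import *
c=shot('scene','scene4.png')
im=cv2.imread('pics/scene4.png')[205:325,275:435]
cv2.imwrite('pics/crop4.png',cv2.resize(im,None,fx=5,fy=5,interpolation=cv2.INTER_CUBIC))
```

```text
(no output)
```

View pics/crop4.png

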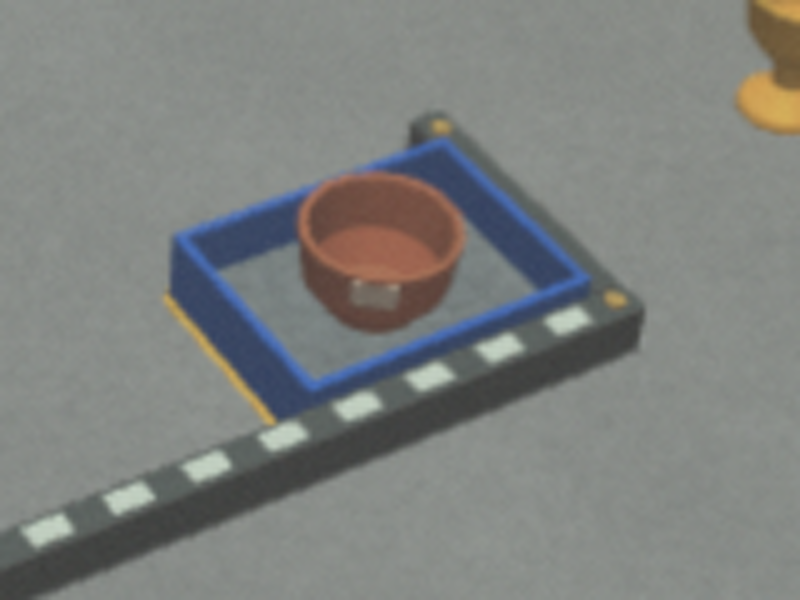

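View pics/scene4.png

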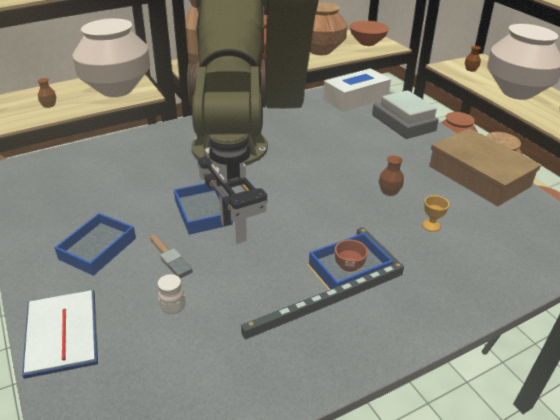

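The tray sits in the corner, its right wall on the yellow line at crop (165,297)–(273,422), and the hand is clear. I'll check it in numbers.

Run:
```python
from h import *
c=shot('scene')
P=lambda l,z: onplane(c,(np.array(l)+.5)/5-.5+np.array([275,205]),z)[:,:2]
T=P([(592,279),(312,390),(172,236),(446,140)],40)
S=P([(441,126),(616,299)],30)
a=.013;M=np.array([[np.cos(a),np.sin(a)],[-np.sin(a),np.cos(a)]])
print('in stop: FL FR NR NL',((T-[719,107])@M.T).round(1).tolist(),'screws',((S-[719,107])@M.T).round(1).tolist(), T.round(1).tolist())
print([np.linalg.norm(T[i]-T[(i+1)%4]).round(1) for i in range(4)])
```

```text
in stop: FL FR NR NL [[0.6, 1.2], [-0.0, -157.6], [-119.1, -159.2], [-116.9, 0.5]] screws [[-136.8, 13.0], [9.3, 10.8]] [[719.6, 108.2], [721.0, -50.5], [602.0, -53.7], [602.1, 106.0]]
[np.float64(158.7), np.float64(119.1), np.float64(159.7), np.float64(117.5)]
```

```bash
python3 -c "
from cell import manip
print(manip.sign_off())"
```

```text
the job is handed in; nothing more can be done
None
```

I pushed the tray into the corner of the stop and handed the job in: the camera puts its corners within about 3 mm of both bars, with the bowl upright, the other objects in place and the hand clear; no verdict was returned.

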